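Put the dry copper test strips away in their drawer

TASK

First take the amber jar that stands in front of the drawer and stand it on the cork mat, then pull the drawer right out to its stop. Slide each copper strip along its lane until its end overhangs the slab's front edge, pinch it there and lay it flat in the drawer, long strips in the left bay and short ones in the right (stacking is fine); when all are in, push the drawer fully shut. Leave the other glassware where it is; at the end the jar stands upright on the mat.

Things in the scene. Friction and masses are not known exactly. Their poses are not given: they have to be found in the camera images.
- jar_c (a point): squat amber glass jar with a white cap, round, 58 mm across, 46 mm tall, about 0.14 kg, standing in front of the drawer where it blocks it; the point is its centre, 23 mm above its underside
- mat_top (a point): cork mat, 100 mm square, 2 mm thick, fixed flat on the bench; the point is the centre of its upper face
- drawer (a joint): drawer of the low wooden one-drawer cabinet (240 mm square, 85 mm tall): 0 m shut, 0.165 m out at its stop; slides with about 1 N of friction and stays where left. It may start ajar by up to 20 mm
- handle (a point): steel bar handle of the drawer, 11 mm thick, 110 mm long along its y axis; the point is the middle of the bar, 35 mm out from the drawer's front face and about 46 mm above the bench (39 mm below the cabinet's top). The drawer opens along its -x axis
- bay_left (a point): left bay of the drawer (+y), for long strips: 193 mm (x) by 96 mm (y), walls and divider 6 mm thick and 30 mm high, front panel 49 mm high. The point is on the bay floor (22 mm above the bench), midway across, at the front end inside the front panel; it moves with the drawer; x points into the cabinet. With the drawer at its stop the first 155 mm of the bay are open above, the rest stays under the cabinet's top
- bay_right (a point): right bay (-y), for short strips: same size and same point
- slab: white glazed drain slab, 200 mm (x) by 260 mm (y), its upper face 60 mm above the bench, fixed; origin at the centre of its underside. Four lanes 50 mm wide run along its x axis, centred at y = -93, -31, +31, +93 mm, between ribs 12 mm wide and 8 mm high; lanes are open at both ends, front end at x = -0.100 m (towards the robot), back end at x = +0.100 m
- long_a_c (a point): long flat copper strip, 125 mm (x) by 44 mm (y) by 4 mm thick, about 0.187 kg, lying flat in one of the slab's lanes, the ribs too close for fingers to get at its long sides; may be absent. The point is its centre, 2 mm above its underside; x along its length
- long_b_c (a point): long flat copper strip, 125 mm (x) by 44 mm (y) by 4 mm thick, about 0.187 kg, lying flat in one of the slab's lanes, the ribs too close for fingers to get at its long sides; may be absent. The point is its centre, 2 mm above its underside; x along its length
- short_a_c (a point): short flat copper strip, 90 mm (x) by 44 mm (y) by 4 mm thick, about 0.135 kg, lying flat in one of the slab's lanes, the ribs too close for fingers to get at its long sides; may be absent. The point is its centre, 2 mm above its underside; x along its length
- short_b_c (a point): short flat copper strip, 90 mm (x) by 44 mm (y) by 4 mm thick, about 0.135 kg, lying flat in one of the slab's lanes, the ribs too close for fingers to get at its long sides; may be absent. The point is its centre, 2 mm above its underside; x along its length
- reagent: amber bottle, 56 mm wide, 100 mm tall, standing between slab and cabinet; bystander, origin under its centre
- beaker: clear beaker, 66 mm wide, 85 mm tall; bystander, origin under its centre
- vial: small clear vial with white cap, 28 mm wide, 45 mm tall; bystander, origin under its centre
Mind the look-alikes: they are no part of the job. Leave any purple look-alike of the part that bears short_b_c alone. Leave any blue look-alike of the part that bears short_a_c alone.

How it is judged:
By the outcome, as a careful person would: the job done as asked, in the order asked, and still so for the second after the job is handed in, with the robot touching nothing.
Of long_a, long_b, short_a, short_b only 3 to 4 are there at a start; the rules pass over those that are not, and their reading is None.
At some moment in a run one of jar, long_a, long_b, short_a, short_b may be knocked a few centimetres aside while the robot is not near it.
Once in a run the grip may slacken for a moment while it holds something.
It also fails if it takes over 210 s, if anything falls off the work surface, if the arm or the gripper's body presses on something with over 40 N, if the wrist force passes 120 N, or if a joint passes its speed limit or range.

ROBOT

A 6-joint arm with a two-finger parallel gripper is mounted at the origin on the work surface. World frame = base frame: x ahead of the robot, y to its left, z up, the work surface at z = 0. Lengths are in m, angles in rad, forces in N, time in s.
With the tool pointing down it reaches from about 0.275 to 0.825 m from the base axis. Payload 4.9 kg.
Tool frame: the origin (TCP) lies midway between the tips of the shut fingers; the grasp point (between the pads) lies 19 mm behind it (grip_point_offset is the distance from the TCP to the grasp point, in m); z points along the fingers, y is the line along which they close (so a half turn about z gives the same grasp; the last joint's range is limited). The gripper opens to 85 mm and grips with 20 to 120 N. Pads are 22 mm wide; open, the fingers measure 114 mm over their backs; the gripper's body (76 mm by 85 mm) begins 54 mm behind the grasp point. The pads swing forward as they close: fully open they stand 13 mm farther back than shut.
Start: joints at [1.139, 0.326, -0.193, 1.052, 0, 1.437], TCP at [0.161, 0.526, 0.231] pointing down, gripper open.
Joint ranges: [-2.65, 2.65], [-0.97, 1.79], [-1.3, 1.35], [-1.93, 2.1], [-1.47, 1.37], [-3.14, 3.14]. Speed limits (rad/s): [2.57, 2.57, 3.14, 3.14, 3.14, 3.14].

INTERFACE

Orientations are given as a rotation vector (axis times angle).
In Python, from cell import * gives the robot as it stands. Calls block until the motion is done:
- movep(position, orientation): joint-space move of the TCP to a pose.
- move_l(position, velocity=0.15, rot=None, until_force=None): straight line of the TCP; rot=None keeps the orientation; velocity is the mean speed in m/s. With until_force (N) it stops when the force on the tool has changed by that much, and returns True; else False.
- set_joints(angles): joint-space move.
- let_go() and grab(newtons=None): open the fingers fully, or close them until they stop; newtons is the grip in N (None keeps the last).
- sleep(seconds).
- ik(position, orientation): joint angles nearest the present ones, or None.
- get_state(): the state.
- grab_frame(name): name is "scene" or "top" or "wrist"; returns a dict with "img" (420x560x3 uint8, red, green, blue), "fx", "fy", "cx", "cy" (pixels), "cam_to_world" (4x4, takes a point from camera to world coordinates); the wrist camera has in their place "T_tool_cam" (4x4, takes a point from camera to tool coordinates, whose origin is the TCP and whose axes are the flange's). Camera axes: x right, y down, z forward; pixel columns grow to the right and rows downward; lengths in m; the calibration is good to about 2 mm. A picture is of the moment at which its call begins: read the wrist's pose just before it. There is no depth.
A pose or a line that the arm cannot do raises MotionError and nothing moves.
- sign_off(): hands the job in; it is judged then, once.
Trained networks look in the newest picture that a camera, given by its name, has taken for a name from the list of things; names that differ only in an ending like _2 or _b are one class to them, and where a whole thing is asked for, a point or a joint stands for the part that bears it (a point fixed in the world has none). Each returns a list of dicts, best first, with "score" (0 to 1); they miss things now and then, are a little off and sometimes report something else, mostly with a low value. They report only what shows in the picture. A call takes as long as a camera call. They do not tell look-alikes from the thing itself.
- spot_in(camera, name): "centre" ([column, row] in pixels, amid what is visible of it).
- silhouettes(camera, name): "mask" (420x560 bool, what is visible of it) and "centre" ([column, row] in pixels, amid what is visible of it).
- tip_of(camera, name): "centre" ([column, row] in pixels: a listed point, or the origin of a listed thing).
The state is a dict: "clock": time; "q": joint angles; "joint_velocities": joint speeds; "tau": joint torques, N m; "position": TCP position; "eef_rot": TCP orientation; "contact_force": force on the tool from outside, world axes, zero at the start; "wrist_torque": the same for the moment, N m; "finger_gap": opening from 0.0 (shut) to 1.0 (fully open); "grasp_force": force on a finger pad.
Only numpy, scipy, OpenCV 4.12 (cv2) and the standard library are available. Lean on these libraries where they do the work, as an engineer would, in place of code of your own. Each camera call takes 0.05 s, during which the arm holds its last target. There are 200 camera calls.

## Working session

There is one attempt and no reset: what is moved stays moved. The work goes in short steps, each a Python script; the robot and the scene stay as the last script left them, time stands still between calls to the robot, and variables do not carry over. Pictures are saved under pics/ and viewed, at most 14 in all, crops included, and the job is handed in when it is done.

```bash
mkdir -p pics; ls; cat > h.py <<'E'
from cell import *
import numpy as np, cv2
from scipy.spatial.transform import Rotation as R
def save(img,n): cv2.imwrite('pics/'+n,cv2.cvtColor(img,cv2.COLOR_RGB2BGR))
def ray(f,px,T=None):
    M=np.array(f['cam_to_world']) if T is None else T
    d=M[:3,:3]@np.array([(px[0]-f['cx'])/f['fx'],(px[1]-f['cy'])/f['fy'],1])
    return M[:3,3],d/np.linalg.norm(d)
def atz(r,z): o,d=r; return o+d*(z-o[2])/d[2]
def meet(rs):
    A=np.zeros((3,3));b=np.zeros(3)
    for o,d in rs:
        P=np.eye(3)-np.outer(d,d);A+=P;b+=P@o
    p=np.linalg.solve(A,b)
    return p,[float(np.linalg.norm((np.eye(3)-np.outer(d,d))@(p-o))) for o,d in rs]
def wristT(f,s): 
    T=np.eye(4);T[:3,:3]=R.from_rotvec(s['eef_rot']).as_matrix();T[:3,3]=s['position']
    return T@np.array(f['T_tool_cam'])
E
python3 - <<'E'
from h import *
s=get_state();print(s['clock'],s['position'],s['eef_rot'])
F={}
for c in('scene','top'):
    F[c]=grab_frame(c);save(F[c]['img'],c+'0.png');print(c,np.round(F[c]['cam_to_world'],3).tolist(),F[c]['fx'])
    for n in('jar_c','mat_top','handle','bay_left','bay_right','slab','long_a_c','short_a_c','reagent','beaker','vial'):
        print(n,[(np.round(d['centre']).tolist(),round(d['score'],2),np.round(atz(ray(F[c],d['centre']),0.06),3)[:2].tolist()) for d in tip_of(c,n)])
print(get_state()['clock'])
E
```

```text
pics
0.0 [0.16110239 0.52526962 0.23050172] [-4.65927901e-01 -3.10636148e+00  2.59003973e-03]
scene [[0.023, 0.659, -0.751, 1.248], [1.0, -0.003, 0.028, -0.027], [0.017, -0.752, -0.659, 0.734], [0.0, 0.0, 0.0, 1.0]] 388.35338142778795
jar_c [([187.0, 245.0], 0.7, [0.588, -0.221])]
mat_top [([290.0, 229.0], 0.62, [0.534, 0.029])]
handle [([190.0, 255.0], 0.9, [0.62, -0.211])]
bay_left []
bay_right []
slab [([375.0, 249.0], 0.88, [0.605, 0.231]), ([281.0, 272.0], 0.66, [0.674, 0.003])]
long_a_c [([286.0, 300.0], 0.67, [0.751, 0.01]), ([392.0, 228.0], 0.6, [0.532, 0.289]), ([189.0, 257.0], 0.55, [0.629, -0.211]), ([104.0, 240.0], 0.53, [0.571, -0.425])]
short_a_c [([368.0, 228.0], 0.66, [0.53, 0.229]), ([389.0, 185.0], 0.56, [0.351, 0.324]), ([190.0, 254.0], 0.18, [0.62, -0.21])]
reagent [([291.0, 298.0], 0.63, [0.748, 0.021]), ([391.0, 230.0], 0.58, [0.541, 0.285])]
beaker [([105.0, 240.0], 0.98, [0.571, -0.423]), ([281.0, 269.0], 0.42, [0.667, 0.004])]
vial []
top [[-0.022, -0.992, 0.127, 0.325], [-1.0, 0.022, -0.006, -0.003], [0.003, -0.127, -0.992, 1.628], [0.0, 0.0, 0.0, 1.0]] 526.7679496696333
jar_c [([349.0, 198.0], 0.63, [0.548, -0.228])]
mat_top [([265.0, 227.0], 0.67, [0.468, 0.025]), ([218.0, 201.0], 0.58, [0.549, 0.164])]
handle [([346.0, 178.0], 0.71, [0.612, -0.222]), ([421.0, 209.0], 0.3, [0.511, -0.444])]
bay_left [([328.0, 161.0], 0.76, [0.664, -0.17]), ([268.0, 155.0], 0.75, [0.687, 0.012])]
bay_right [([355.0, 162.0], 0.66, [0.659, -0.253])]
slab [([188.0, 202.0], 0.94, [0.546, 0.254]), ([180.0, 206.0], 0.22, [0.537, 0.279])]
long_a_c [([178.0, 205.0], 0.71, [0.54, 0.285])]
short_a_c [([161.0, 297.0], 0.86, [0.269, 0.334]), ([199.0, 204.0], 0.56, [0.542, 0.223])]
reagent [([269.0, 154.0], 0.7, [0.689, 0.01]), ([176.0, 201.0], 0.53, [0.553, 0.292])]
beaker [([419.0, 211.0], 0.71, [0.505, -0.438])]
vial [([270.0, 180.0], 0.49, [0.608, 0.006])]
1.2
```

```bash
python3 - <<'E'
import cv2
a=cv2.imread('pics/top0.png');cv2.imwrite('pics/topc.png',cv2.resize(a[110:330,120:460],None,fx=2.35,fy=2.35,interpolation=cv2.INTER_CUBIC))
E
```

```text
(no output)
```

View pics/scene0.png

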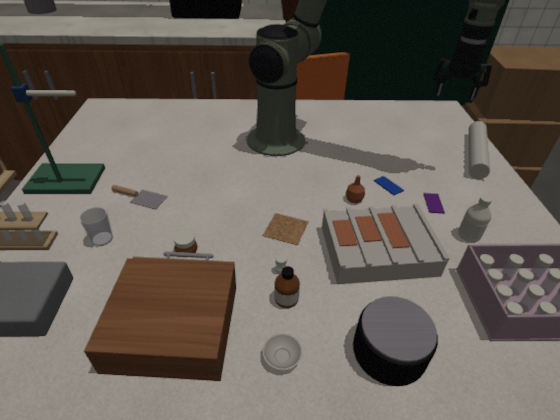

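View pics/topc.png

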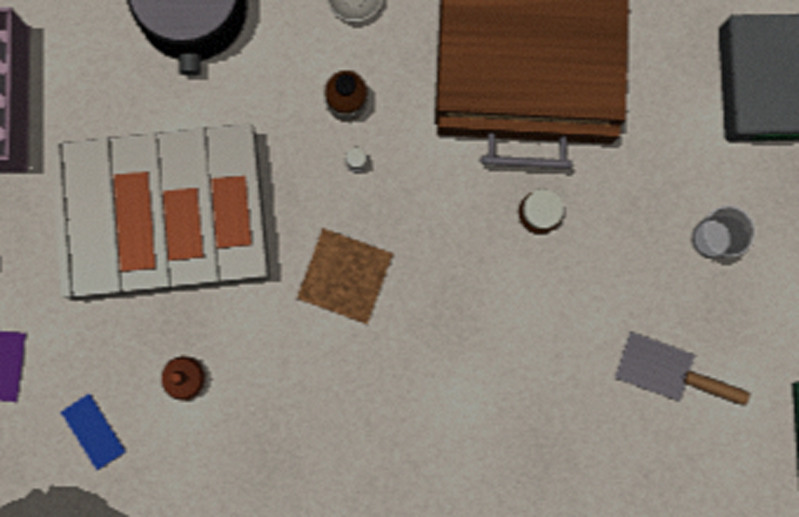

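The top view shows three copper strips. In crop pixels, the long one is at (134,222) and the two short ones are at (183,224) and (232,212). The look-alikes, blue at (93,432) and purple at (10,365), lie on the bench and don't fit the copper-in-lane description. The jar is at (543,212), the mat at (345,276) and the handle bar at (527,162), with the drawer slightly ajar. A red-brown flask at (184,378) is a distractor.

```bash
cat >> h.py <<'E'
def strips(f,T=None,z=0.064,amin=80):
    "copper rectangles by colour -> list of (centre, yaw, L, W, px)"
    hsv=cv2.cvtColor(f['img'],cv2.COLOR_RGB2HSV)
    m=cv2.inRange(hsv,(4,130,110),(14,230,255));m=cv2.morphologyEx(m,cv2.MORPH_OPEN,np.ones((3,3)))
    out=[]
    for c in cv2.findContours(m,cv2.RETR_EXTERNAL,cv2.CHAIN_APPROX_NONE)[0]:
        if cv2.contourArea(c)<amin: continue
        p=np.array([atz(ray(f,q,T),z)[:2] for q in c[:,0]],np.float32)
        (cx,cy),(w,h),a=cv2.minAreaRect(p*1000)
        if w<h: w,h,a=h,w,a+90
        a=(a+90)%180-90
        out.append((round(cx),round(cy),round(a,1),round(w),round(h),c[:,0].mean(0).round().tolist()))
    return out
E
python3 - <<'E'
from h import *
F={c:grab_frame(c) for c in('scene','top')}
for c in F: print(c,strips(F[c]))
for n in('jar_c','mat_top','handle','slab','reagent','vial'):
    P={}
    for c in F:
        r=tip_of(c,n); 
        if r: P[c]=ray(F[c],r[0]['centre'])
        # whole masks
        if n in('handle','slab','mat_top') and c=='top':
            try:
                for s in silhouettes(c,n)[:2]:
                    ct=max(cv2.findContours(s['mask'].astype(np.uint8),0,1)[0],key=cv2.contourArea)
                    z={'handle':.046,'slab':.06,'mat_top':.002}[n]
                    p=np.array([atz(ray(F[c],q),z)[:2] for q in ct[:,0]],np.float32)*1000
                    print(' mask',n,round(s['score'],2),cv2.minAreaRect(p))
            except Exception as e: print(n,e)
    if len(P)==2: print(n,[np.round(v,3) for v in meet(P.values())])
    else: print(n,{c:np.round(atz(P[c],0),3) for c in P})
E
```

```text
scene [(550, 164, 3.7, 84, 42, [344.0, 232.0]), (535, 226, 4.7, 85, 42, [368.0, 228.0]), (540, 289, 4.1, 119, 41, [393.0, 230.0])]
top [(538, 226, 3.7, 88, 42, [197.0, 205.0]), (553, 164, 4.0, 88, 42, [218.0, 200.0]), (543, 288, 4.2, 123, 42, [177.0, 204.0]), (515, -849, -5.2, 331, 18, [557.0, 205.0])]
jar_c [array([ 0.55 , -0.235,  0.026]), array([0.003, 0.003])]
 mask mat_top 0.84 ((472.89654541015625, 20.518611907958984), (99.71184539794922, 98.67163848876953), 69.11490631103516)
mat_top [array([0.476, 0.027, 0.006]), array([0.004, 0.004])]
 mask handle 0.91 ((640.3494873046875, -221.76882934570312), (239.06484985351562, 68.4757080078125), 85.749755859375)
handle [array([ 0.609, -0.222,  0.04 ]), array([0.006, 0.006])]
 mask slab 0.65 ((555.2404174804688, 256.36444091796875), (207.7536163330078, 266.0218200683594), 4.600282669067383)
slab [array([0.552, 0.252, 0.019]), array([0., 0.])]
reagent [array([ 0.704,  0.016, -0.009]), array([0.001, 0.001])]
vial [array([0.617, 0.   , 0.01 ]), array([0.001, 0.001])]
```

```bash
cat >> h.py <<'E'
def down(yaw,pitch=0):
    "tool down, closing axis along yaw's y; of the half turns the one with the smaller |q6|. pitch>0 tips the tool's far (x) side down"
    c=[]
    for k in(0,180):
        c.append((R.from_euler('z',yaw,degrees=True)*R.from_euler('y',pitch,degrees=True)*R.from_euler('z',k,degrees=True)*R.from_euler('x',180,degrees=True)).as_rotvec())
    return c
def go(p,yaw,pitch=0):
    best=None
    for r in down(yaw,pitch):
        q=ik(p,r)
        if q is not None and(best is None or abs(q[5])<abs(best[0])): best=(q[5],r)
    movep(p,best[1]);return best[1]
def wview(names,keep=None):
    s=get_state();f=grab_frame('wrist');T=wristT(f,s);o={}
    for n in names: o[n]=[(d['centre'],d['score'],ray(f,d['centre'],T)) for d in tip_of('wrist',n) if d['score']>.3][:1]
    if keep: save(f['img'],keep)
    return f,T,o
YS=4.1;YC=-4.4
E
python3 - <<'E'
from h import *
V=[]
for i,p in enumerate([(0.50,-0.16,0.27),(0.50,-0.25,0.24)]):
    print(go(p,YC),get_state()['clock'])
    f,T,o=wview(['jar_c','handle','bay_left','bay_right'],'w%d.png'%i);V.append(o)
    print(np.round(T[:3,3],3),np.round(T[:3,2],2))
    for n in o:print(n,[(np.round(a[0]),round(a[1],2)) for a in o[n]])
for n in V[0]:
    if V[0][n] and V[1][n]: print(n,[np.round(v,4) for v in meet([V[0][n][0][2],V[1][n][0][2]])])
E
```

```text
[1.20598859e-01 3.13927704e+00 1.92225279e-16] 4.75
[ 0.435 -0.155  0.413] [ 0.26 -0.02 -0.97]
jar_c [(array([224., 224.]), 0.74)]
handle [(array([244., 276.]), 0.93)]
bay_left [(array([283., 305.]), 0.88)]
bay_right [(array([ 59., 205.]), 0.7)]
[1.20598859e-01 3.13927704e+00 1.92225279e-16] 5.4667
[ 0.435 -0.247  0.383] [ 0.26 -0.02 -0.97]
jar_c [(array([294., 229.]), 0.87)]
handle [(array([317., 281.]), 0.56)]
bay_left [(array([354., 311.]), 0.95)]
bay_right [(array([277., 311.]), 0.66)]
jar_c [array([ 0.5473, -0.2406,  0.029 ]), array([0.0013, 0.0013])]
handle [array([ 0.6118, -0.2187,  0.0451]), array([0.0007, 0.0007])]
bay_left [array([ 0.6692, -0.1715,  0.0268]), array([0.0013, 0.0013])]
bay_right [array([ 0.4645, -0.2442,  0.3122]), array([0.014, 0.014])]
```

View pics/w0.png

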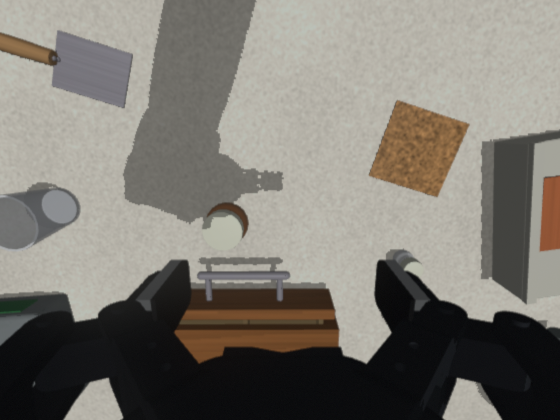

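The wrist view shows the jar cap at (226,226), the handle bar at (244,276) and the mat at (420,148). The networks agree with these, so I'll move the jar.

```bash
python3 - <<'E'
from h import *
g=lambda:(lambda s:(round(s['clock'],1),round(s['finger_gap'],3),round(s['grasp_force'],1),np.round(s['position'],3).tolist()))(get_state())
j=np.array([.5475,-.2395]);m=np.array([.4735,.0225])
go((*j,.13),YC);print('stop',move_l((*j,.010),.1,until_force=8));print(g())
zg=get_state()['position'][2]
grab(50);print(g())
move_l((j[0],j[1],.11),.12);print(g())
if get_state()['finger_gap']>.4:
    move_l((*m,.11),.2);print(g())
    print('touch',move_l((*m,zg-.002),.05,until_force=4),g())
    let_go();move_l((*m,.13),.15)
    f=grab_frame('top');save(f['img'][150:290,200:400].repeat(4,0).repeat(4,1),'t1.png')
    print(g())
E
```

```text
stop False
(7.6, 0.999, 0.0, [0.548, -0.24, 0.011])
(8.0, 0.619, 50.7, [0.548, -0.239, 0.011])
(9.0, 0.612, 51.9, [0.547, -0.239, 0.109])
(10.5, 0.614, 51.9, [0.474, 0.022, 0.11])
touch True (12.3, 0.616, 53.6, [0.473, 0.023, 0.013])
(13.7, 0.999, 0.0, [0.473, 0.023, 0.129])
```

View pics/t1.png

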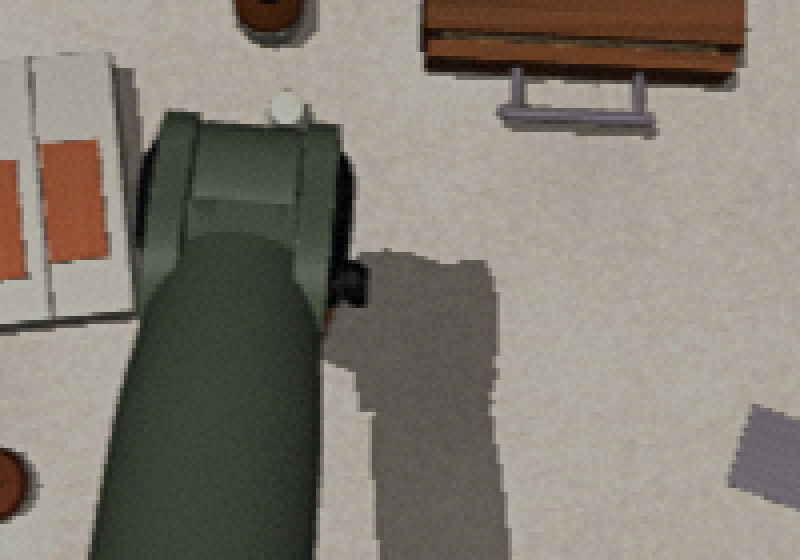

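The arm hides the mat, so I'll check the jar from the side later. Next I'll hook the handle with one open finger behind the bar and pull.

```bash
python3 - <<'E'
from h import *
g=lambda:(lambda s:(round(s['clock'],1),np.round(s['contact_force'],1).tolist(),np.round(s['position'],4).tolist()))(get_state())
u=np.array([np.cos(np.radians(YC)),np.sin(np.radians(YC))])
h=np.array([.612,-.219]);p=h-.030*u
go((*p,.14),YC+90);print('hit',move_l((*p,.018),.1,until_force=8),g())
e=p-.195*u
print('stop',move_l((*e,.018),.06,until_force=14),g())
p=np.array(get_state()['position'][:2])+.006*u
move_l((*p,.018),.05);move_l((*p,.16),.15)
q=p-.06*u+np.array([.0,.04]);go((*q,.30),YC)
f,T,o=wview(['handle','bay_left','bay_right','mat_top','jar_c'],'w2.png')
for n in o:print(n,[(np.round(a[0]),round(a[1],2),np.round(atz(a[2],.046 if n=='handle' else .022),3)) for a in o[n]])
f=grab_frame('scene');save(f['img'][190:400,80:420].repeat(2,0).repeat(2,1),'s2.png')
for n in('jar_c','mat_top','handle'):print(n,[(np.round(d['centre']),round(d['score'],2),np.round(atz(ray(f,d['centre']),.025),3)) for d in tip_of('scene',n)[:2]])
E
```

```text
hit False (16.2, [-0.1, -0.4, -0.1], [0.5827, -0.217, 0.0187])
stop True (18.6, [1.3, 1.3, 1.4], [0.4136, -0.2039, 0.0183])
handle [(array([254., 254.]), 0.67, array([ 0.454, -0.207,  0.046]))]
bay_left [(array([291., 283.]), 0.69, array([ 0.514, -0.16 ,  0.022]))]
bay_right [(array([224., 280.]), 0.78, array([ 0.502, -0.26 ,  0.022]))]
mat_top [(array([408., 240.]), 0.96, array([0.46 , 0.014, 0.022]))]
jar_c [(array([414., 254.]), 0.73, array([0.481, 0.023, 0.022]))]
jar_c [(array([287., 222.]), 0.59, array([0.469, 0.024, 0.025])), (array([104., 240.]), 0.51, array([ 0.534, -0.444,  0.025]))]
mat_top [(array([286., 230.]), 0.82, array([0.503, 0.02 , 0.025]))]
handle [(array([200., 211.]), 0.63, array([ 0.424, -0.215,  0.025]))]
```

View pics/w2.png

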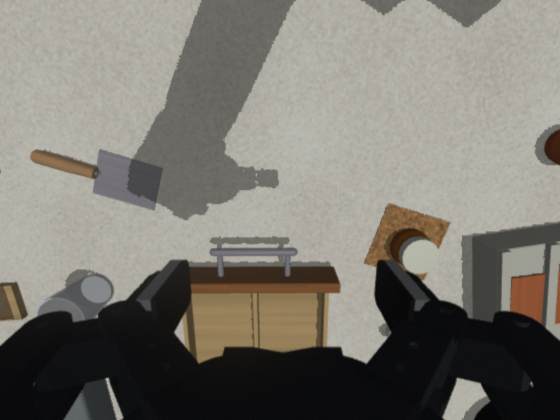

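View pics/s2.png

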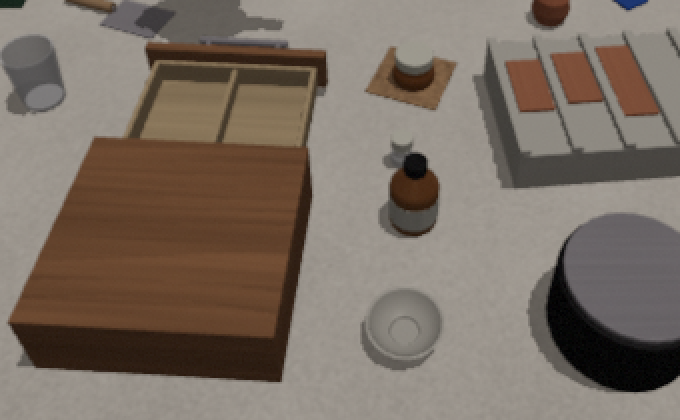

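The scene view shows the jar upright on the mat at (412,70) in the crop, and the drawer out with both bays visible. The strips are undisturbed. Now the slab: I'll recheck its pose from the wrist, then slide the long strip first.

```bash
python3 - <<'E'
from h import *
V=[]
for i,p in enumerate([(0.43,0.20,0.33),(0.43,0.28,0.30)]):
    go(p,YS);
    if i==0: grab(20)
    f,T,o=wview(['slab','long_a_c','short_a_c'],'w3%d.png'%i);V.append(o)
    print(strips(f,T))
    for n in o:print(n,[(np.round(a[0]),round(a[1],2),np.round(atz(a[2],.062),3)) for a in o[n]])
for n in V[0]:
    if V[0][n] and V[1][n]: print(n,[np.round(v,4) for v in meet([V[0][n][0][2],V[1][n][0][2]])])
f=grab_frame('wrist');
E
```

```text
[(740, -177, -6.4, 107, 98, [25.0, 351.0]), (551, 162, 3.3, 88, 42, [247.0, 258.0]), (515, 222, 4.1, 43, 41, [296.0, 241.0]), (538, 286, 4.2, 116, 43, [337.0, 257.0]), (500, -143, 85.9, 85, 13, [31.0, 215.0]), (343, 229, 4.1, 45, 45, [310.0, 116.0])]
slab [(array([307., 256.]), 0.61, array([0.535, 0.242, 0.062]))]
long_a_c [(array([340., 266.]), 0.85, array([0.546, 0.291, 0.062]))]
short_a_c [(array([398.,  75.]), 0.76, array([0.287, 0.331, 0.062]))]
[(551, 162, 3.8, 88, 43, [187.0, 266.0]), (537, 224, 4.4, 88, 43, [233.0, 260.0]), (502, 283, 4.2, 43, 42, [279.0, 239.0]), (343, 233, -86.5, 45, 44, [248.0, 110.0])]
slab [(array([259., 258.]), 0.63, array([0.529, 0.256, 0.062]))]
long_a_c [(array([ 99., 288.]), 0.74, array([0.589, 0.04 , 0.062]))]
short_a_c [(array([346.,  68.]), 0.77, array([0.289, 0.341, 0.062]))]
slab [array([ 0.5681,  0.2514, -0.0242]), array([0.002, 0.002])]
long_a_c [array([0.4158, 0.2218, 0.3564]), array([0.0005, 0.0005])]
short_a_c [array([ 0.2756,  0.3522, -0.0005]), array([0.0006, 0.0006])]
```

View pics/w30.png

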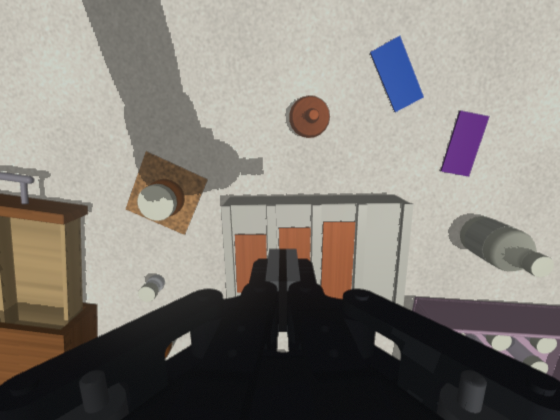

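The wrist view shows the slab's top front edge at row ~204, the copper strips at columns 250, 295 and 338, and an empty lane on the right. The blue and purple look-alikes are on the bench at (397,75) and (465,143), well away from the slab. Pushing the long strip now.

```bash
cat >> h.py <<'E'
D=np.array([np.cos(np.radians(YS)),np.sin(np.radians(YS))])
FE=None
def st(): s=get_state();return round(s['clock'],1),np.round(s['contact_force'],1).tolist(),np.round(s['position'],4).tolist(),round(s['finger_gap'],3),round(s['grasp_force'],1)
def push(c,L,over,edge):
    "shut fingers drop behind the strip centred at c, push it along -D until it overhangs the point edge by over"
    c=np.array(c);a=c+D*(L/2+.030);grab(20)
    go((*a,.12),YS)
    t=move_l((*a,.052),.06,until_force=5);z=get_state()['position'][2];print('touch',t,st())
    z+=.0015;move_l((*a,z),.05)
    e=c+D*((np.array(edge)-c)@D+L-over+.011)
    print('pushed',move_l((*e,z),.06,until_force=15),st())
    move_l((*(e+D*.005),z),.05);move_l((*(e+D*.005),.13),.15)
    return e-D*(.011+L)   # front end of strip
E
python3 - <<'E'
from h import *
f,T,_=wview([])
M=np.array(f['T_tool_cam'])
s=get_state();r=s['eef_rot']
T0=np.eye(4);T0[:3,:3]=R.from_rotvec(r).as_matrix();T0[:3,3]=(.43,.20,.33)
for px in((240,207),(315,204),(400,204)):print('edge',np.round(atz(ray(f,px,T0@M),.06),4))
E=np.array([.553,.257])-.1*D;print('nominal',E)
print(push((.541,.287),.125,.045,E))
go((.40,.25,.36),YS)
f,T,_=wview([],'w4.png');print(strips(f,T));f=grab_frame('top');print(strips(f))
E
```

```text
edge [0.4695 0.1432 0.06  ]
edge [0.4581 0.2462 0.06  ]
edge [0.4499 0.363  0.06  ]
nominal [0.45325592 0.24985026]
touch True (27.2, [-2.1, -0.4, 6.1], [0.6325, 0.2933, 0.0601], -0.003, 3.2)
pushed False (29.1, [1.3, 0.1, 1.5], [0.5422, 0.2872, 0.0618], 0.001, 1.4)
[0.40617031 0.27733529]
[(741, -166, -9.2, 106, 75, [18.0, 355.0]), (551, 162, 4.4, 86, 42, [220.0, 270.0]), (526, 223, 3.6, 66, 41, [256.0, 255.0]), (501, -134, 86.1, 65, 13, [22.0, 228.0]), (466, 280, 4.3, 116, 43, [301.0, 221.0]), (342, 231, -41.5, 45, 45, [273.0, 136.0])]
[(489, 284, 4.7, 87, 43, [178.0, 221.0]), (538, 226, 3.7, 88, 42, [197.0, 205.0]), (553, 165, 4.2, 88, 42, [218.0, 200.0]), (517, -849, -5.2, 334, 18, [557.0, 204.0])]
```

View pics/w4.png

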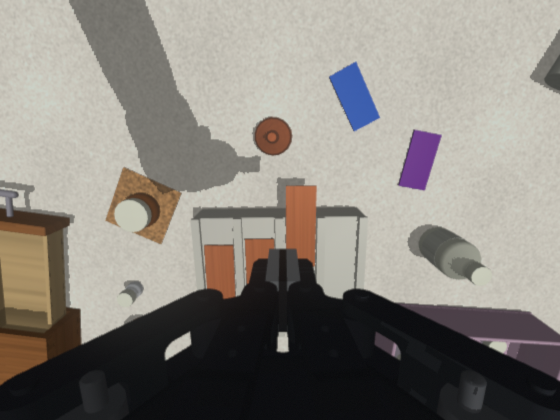

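The wrist view shows the long strip overhanging the front edge, with its end at (300,187), about 47 mm out. I'll pinch it by its sides in front of the ribs.

```bash
cat >> h.py <<'E'
U=np.array([np.cos(np.radians(YC)),np.sin(np.radians(YC))])
def pick(g,z=.050,N=60):
    let_go();go((*g,.13),YS);print('down',move_l((*g,z),.1,until_force=8),st())
    grab(N);print('grip',st())
    move_l((g[0],g[1],z+.02),.06);sleep(.2);print('lift',st())
    move_l((*(np.array(g)-D*.0),.14),.12);print('up',st())
E
python3 - <<'E'
from h import *
pick((.435,.279))
f=grab_frame('scene');save(f['img'][120:330,240:500].repeat(3,0).repeat(3,1)[:600],'s5.png');print(get_state()['contact_force'],get_state()['wrist_torque'])
E
```

```text
down False (33.8, [-0.3, 0.8, 0.5], [0.4355, 0.2793, 0.0506], 0.997, 0.0)
grip (34.3, [-0.6, -0.6, 4.8], [0.4353, 0.2791, 0.0506], 0.491, 59.9)
lift (35.0, [0.1, 0.1, -2.2], [0.4347, 0.2789, 0.0697], 0.49, 60.9)
up (35.7, [-1.0, -0.8, -2.1], [0.4346, 0.2788, 0.1395], 0.489, 60.9)
[ 0.39067498  0.51645215 -2.56796782] [ 0.06020165  0.06782236 -0.02085171]
```

View pics/s5.png

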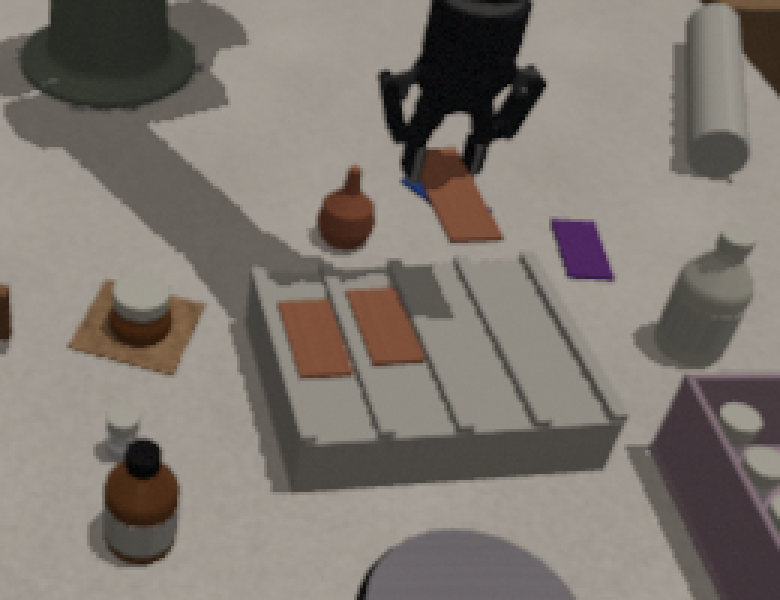

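The long strip is held level at (465,195), and the two short ones are still in place. I'll carry it to the left bay.

```bash
cat >> h.py <<'E'
BL=np.array([.510,-.160]);BR=np.array([.502,-.261])
def place(b,t,pitch,z,name):
    p=b+U*t
    go((*(p),.17),YC);print('over',st())
    r=None
    for rr in down(YC,pitch):
        q=ik((*p,.11),rr)
        if q is not None and abs(q[5]-get_state()['q'][5])<1: r=rr
    move_l((*p,.11),.12,rot=r);print('tilt',st())
    if get_state()['finger_gap']<.3: print('LOST');return
    print('low',move_l((*p,z),.06,until_force=6),st())
    let_go();sleep(.3);move_l((*p,.16),.12)
    go((*(p-U*.13),.27),YC)
    f=grab_frame('wrist');save(f['img'],name);print(strips(f,wristT(f,get_state()),z=.026))
E
python3 - <<'E'
from h import *
place(BL,.046,15,.048,'w6.png')
E
```

```text
over (37.4, [0.6, 0.8, -1.4], [0.5558, -0.1623, 0.1698], 0.489, 60.9)
tilt (38.1, [-0.3, 0.1, -0.9], [0.5561, -0.1629, 0.11], 0.487, 60.9)
low False (39.2, [1.1, 0.2, -0.8], [0.5562, -0.1637, 0.0484], 0.494, 60.9)
[(589, -167, -4.4, 124, 44, [283.0, 298.0]), (510, -219, 85.6, 259, 13, [240.0, 249.0]), (572, 193, 7.2, 100, 43, [544.0, 270.0])]
```

View pics/w6.png

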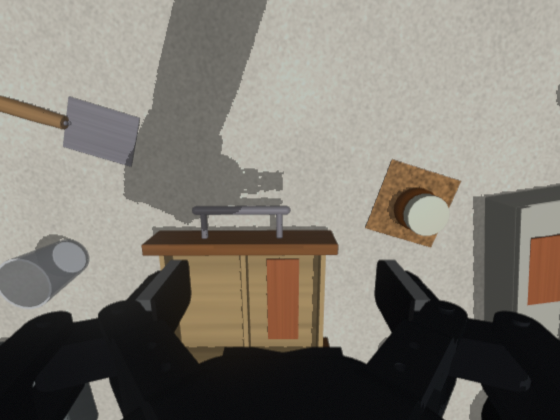

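The long strip lies flat in the left bay at (283,298), measured 124x44 mm. The short strips are next, re-measured from the top camera before each slide.

```bash
cat >> h.py <<'E'
def short(c0,t,z,name):
    E=np.array([.455,.250])
    f=grab_frame('top');S=[s for s in strips(f) if s[3]<110];print(S)
    s=min(S,key=lambda s:np.hypot(s[0]/1e3-c0[0],s[1]/1e3-c0[1]))
    c=np.array([s[0],s[1]])/1e3+[-.001,-.001]
    if np.hypot(*(c-c0))>.015: print('MOVED',c);return
    push(c,.090,.034,E)
    f=grab_frame('top');save(f['img'],'p_'+name)
    g=c+D*((E-c)@D-.018);pick(g)
    if not .4<get_state()['finger_gap']<.56: print('NO GRIP');return
    place(BR,t,15,z,name)
E
python3 - <<'E'
from h import *
short((.538,.225),.050,.048,'w7.png')
E
```

```text
[(538, 226, 3.7, 88, 42, [197.0, 205.0]), (553, 164, 4.0, 89, 42, [218.0, 200.0])]
touch True (45.3, [-1.0, -1.4, 6.7], [0.611, 0.2302, 0.0601], 0.001, 3.4)
pushed False (47.2, [-1.3, -0.2, 1.4], [0.5242, 0.2241, 0.0616], -0.001, 0.7)
down False (50.3, [0.4, 0.1, 0.6], [0.4399, 0.2181, 0.0504], 0.998, 0.0)
grip (50.8, [-0.5, -0.3, 5.3], [0.4396, 0.2181, 0.0505], 0.485, 60.0)
lift (51.4, [-0.8, -0.3, -1.9], [0.4389, 0.2179, 0.0697], 0.489, 60.8)
up (52.2, [-0.0, -0.7, -1.8], [0.4388, 0.2178, 0.1395], 0.49, 60.8)
over (54.0, [-0.1, -0.2, -0.4], [0.552, -0.2635, 0.1699], 0.492, 60.8)
tilt (54.6, [0.1, 0.8, -0.3], [0.5522, -0.2643, 0.11], 0.488, 60.8)
low False (55.8, [-0.4, 1.0, -1.2], [0.5522, -0.265, 0.0484], 0.488, 60.8)
[(581, -268, -4.4, 89, 44, [282.0, 297.0]), (590, -167, -4.3, 123, 44, [355.0, 296.0]), (510, -205, 85.6, 260, 13, [325.0, 246.0])]
```

View pics/w7.png

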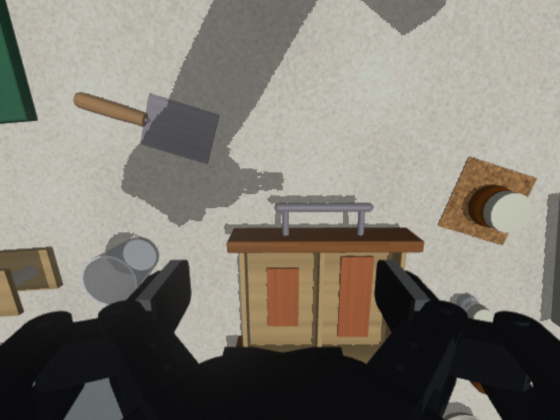

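The short strip lies flat in the right bay at (283,297). Now the last strip.

```bash
python3 - <<'E'
from h import *
short((.552,.164),.050,.049,'w8.png')
E
```

```text
[(553, 165, 4.0, 88, 42, [218.0, 200.0]), (577, -259, -4.6, 87, 44, [359.0, 189.0]), (828, -164, 88.8, 95, 16, [324.0, 109.0])]
touch True (62.0, [-1.7, -1.1, 6.3], [0.626, 0.1693, 0.0601], 0.0, 3.4)
pushed False (64.0, [1.8, 0.3, 1.9], [0.5288, 0.1623, 0.0617], 0.005, 1.1)
down False (67.1, [0.5, 0.6, 0.3], [0.4442, 0.1563, 0.0503], 1.004, 0.0)
grip (67.6, [-1.2, 0.2, 5.9], [0.444, 0.1562, 0.0506], 0.49, 59.8)
lift (68.3, [0.6, 0.9, -0.6], [0.4434, 0.1562, 0.0697], 0.49, 60.7)
up (69.0, [0.2, 0.5, -1.7], [0.4432, 0.1561, 0.1395], 0.491, 60.7)
over (70.6, [0.1, -0.7, -1.6], [0.5519, -0.2634, 0.1698], 0.49, 60.7)
tilt (71.3, [0.8, -0.3, -1.2], [0.5522, -0.2642, 0.11], 0.488, 60.7)
low False (72.5, [0.5, 0.4, -0.5], [0.5522, -0.265, 0.0494], 0.491, 60.7)
[(586, -269, -5.2, 90, 45, [282.0, 299.0]), (590, -167, -4.3, 123, 44, [355.0, 296.0]), (510, -205, 85.6, 260, 13, [325.0, 246.0])]
```

View pics/w8.png

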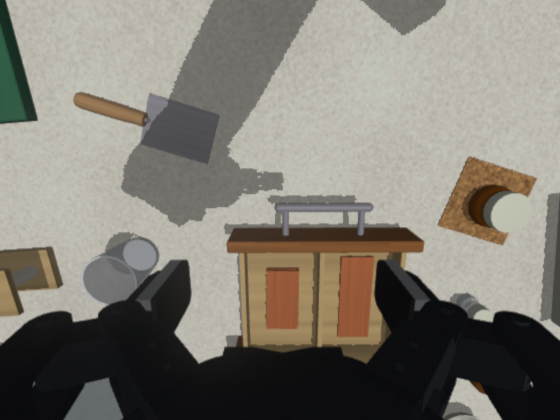

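Both short strips are stacked flat in the right bay at (282,299). Now I'll push the drawer shut.

```bash
python3 - <<'E'
from h import *
b=np.array([.452,-.207]);a=b-U*.055
grab(20);go((*a,.14),YC);move_l((*a,.030),.1,until_force=8)
e=a+U*.245
print('stop',move_l((*e,.030),.06,until_force=18),st())
p=np.array(get_state()['position'][:2]);print('bar travel est',(p-b)@U+.0165)
q=p-U*.05;move_l((*q,.030),.08);move_l((*q,.15),.15)
go((*(p-U*.12),.30),YC);let_go()
f,T,o=wview(['handle'],'w9.png');print([np.round(atz(x[2],.046),4) for x in o['handle']])
set_joints([1.139,.326,-.193,1.052,0,1.437])
f=grab_frame('scene');save(f['img'][150:380,80:460].repeat(2,0).repeat(2,1),'s9.png');f=grab_frame('top');print(strips(f));save(f['img'],'t9.png')
for n in('jar_c','mat_top','handle','vial','reagent','beaker'):print(n,[(np.round(d['centre']),round(d['score'],2),np.round(atz(ray(f,d['centre']),.03),3)) for d in tip_of('top',n)[:1]])
E
```

```text
stop True (80.7, [-0.1, 0.5, -0.0], [0.5985, -0.218, 0.0291], -0.002, 0.0)
bar travel est 0.16336454813686785
[array([ 0.6196, -0.2204,  0.046 ])]
[(515, -849, -5.2, 331, 18, [557.0, 205.0])]
jar_c [(array([266., 223.]), 0.75, array([0.482, 0.024, 0.03 ]))]
mat_top [(array([267., 228.]), 0.67, array([0.467, 0.02 , 0.03 ]))]
handle [(array([348., 179.]), 0.88, array([ 0.612, -0.234,  0.03 ]))]
vial [(array([270., 182.]), 0.61, array([0.61 , 0.009, 0.03 ]))]
reagent [(array([268., 153.]), 0.79, array([0.701, 0.013, 0.03 ]))]
beaker [(array([419., 208.]), 0.62, array([ 0.517, -0.448,  0.03 ]))]
```

View pics/s9.png

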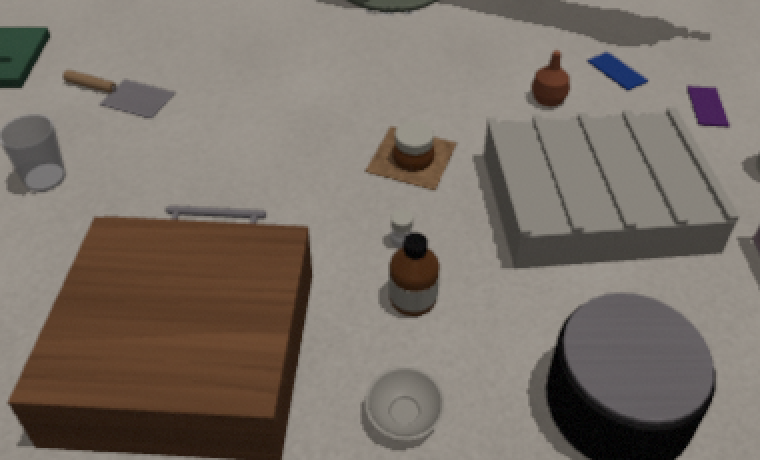

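View pics/w9.png

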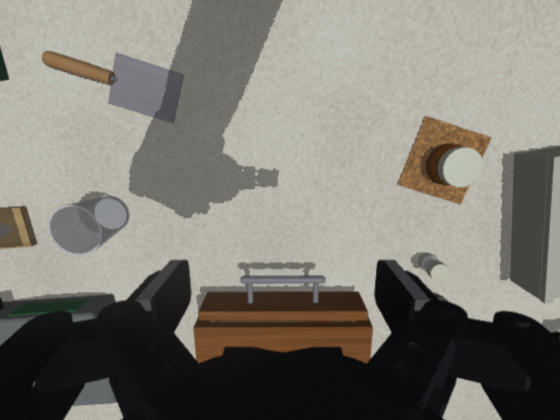

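The drawer front is flush, the slab is empty, the jar is upright on the mat at (413,147), and the bystanders haven't moved. I'm handing it in.

```bash
python3 -c "
from cell import *
print(sign_off(),get_state()['clock'])"
```

```text
the job is handed in; nothing more can be done
the job is handed in; nothing more can be done
```

The job is handed in: the jar stands upright on the cork mat, the long strip is in the left bay and both short strips are stacked in the right bay (no fourth strip was present), and the drawer is pushed shut.

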